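# Snap the lid of a specimen pot home with the cap press

## Robot

A 6-joint arm with a two-finger parallel gripper is mounted at the origin on the work surface. World frame = base frame: x ahead of the robot, y to its left, z up, the work surface at z = 0. Lengths are in mm, angles in rad, forces in N, time in s.
With the tool pointing down it reaches from about 300 to 775 mm from the base axis. Payload 14.6 kg.
Tool frame: the origin (TCP) lies on the front face of the gripper's body, between the roots of the fingers; the fingertips stand 97 mm ahead of it and the grasp point (between the pads) lies 78 mm ahead of it; z points along the fingers, y is the direction in which the jaws open and shut (so a half turn about z gives the same grasp; the last joint's range is limited). The gripper opens to 94 mm and grips with 3 to 60 N. Pads are 16 mm wide; open, the fingers measure 119 mm over their backs; the gripper's body (75 mm by 177 mm) begins 78 mm behind the grasp point.
Start: joints at [1.115, 0.3, 1.521, -0, 1.321, -0.067], TCP at [208.49, 508.942, 302.646] pointing down, gripper open.
Joint ranges: [-3.03, 3.03], [-0.79, 2.21], [0.23, 2.52], [-1.04, 4.18], [0, 3.07], [-2.55, 2.55]. Speed limits (rad/s): [2.22, 2.22, 2.57, 3.14, 3.14, 3.14].

## Interface

Orientations are given as [roll, pitch, yaw] about the fixed x, y, z axes, in that order (R = Rz(yaw) Ry(pitch) Rx(roll)).
In Python, from cell import manip, eyes, finder gives the robot as it stands.
- The arm moves only by the tool drive_tool, never from a script. Its argument "rows" is a list of rows, each an object with "offset": the shift along the tool's x, y, z in mm, a list of three; "spin": the turn about the tool's z in degrees; "jaw": the finger opening in mm, from 0 to 94. In form: [{"offset": [dx, dy, dz], "spin": spin, "jaw": jaw}, ...]. A call has 1 to 20 rows; each row shifts and turns the commanded pose from where the row before left it, along the tool's axes as they then stand; what a row does not reach is not made up. A row lasts 1/10 s, in which the tool goes at most 50 mm and 8.59 degrees, less where a joint would pass 70% of its speed; a pose out of reach is approached as far as the arm can. A call is refused whole if a number of a shift passes 50 or a number of a turn 8.59, either way. A call with a gripper value outside its range is refused whole. The fingers move at their own pace and stop on an object; "force" is the grip in N (left out, the last holds). Time passes only in rows, so rows that do not move let the fingers close. It gives the time, the measured TCP pose, the force and the opening at its end, in the units of the state.
- manip.read_state(): the state, without advancing time (a new reading comes with each control period).
- eyes.camera(name): name is "scene" or "top" or "wrist"; returns a dict with "color" (480x640x3 uint8, blue, green, red), "depth" (480x640 float32, mm along the optical axis (not along the pixel's ray), 0 where there is no reading), "vfov" (degrees; the focal length in pixels is half the picture's height over the tangent of half this angle, whatever the lens; pixels are square), "cx", "cy" (the principal point, pixels), "rvec" (rotation vector, rad) and "tvec" (3), from world to camera coordinates, as OpenCV has them. Camera axes: x right, y down, z forward; pixel columns grow to the right and rows downward; lengths in mm; the calibration is good to about 2 mm. A picture is of the moment at which its call begins.
- manip.sign_off(): hands the job in, once; it reports no verdict.
Trained networks look in the newest picture that a camera, given by its name, has taken for a name from the list of things; names that differ only in an ending like _2 or _b are one class to them, and where a whole thing is asked for, a point or a joint stands for the part that bears it (a point fixed in the world has none). Each returns a list of dicts, best first, with "p" (0 to 1); they miss things now and then, are a little off and sometimes report something else, mostly with a low value. They report only what shows in the picture. A call takes as long as a camera call.
- finder.find_in(camera, target): "uv" ([column, row] in pixels, amid what is visible of it).
The state is a dict: "clock": time; "joints": joint angles; "qd": joint speeds; "effort": joint torques, N m; "eef_pos": TCP position; "eef_rot": TCP orientation; "wrist_force": force on the tool from outside, world axes, zero at the start; "moment": the same for the moment, N m; "finger_gap": finger opening in mm.
Only numpy, scipy, OpenCV 4.12 (cv2) and the standard library are available. Lean on these libraries where they do the work, as an engineer would, in place of code of your own. Each camera call takes 0.05 s, during which the arm holds its last target. There are 200 camera calls.

## Task

One specimen pot still has its lid standing proud on the mouth. Lift the cap press out of its round stand, fit its cup over that lid and push straight down until the lid clicks fully home on the rim, keep it pressed there with about 25 N for a second (never more than 35 N, or the pot cracks), and then put the press back upright in its stand. Touch the lid only with the press, and leave the already closed pot and the other things on the bench alone.

Things in the scene. Friction and masses are not known exactly. Their poses are not given: they have to be found in the camera images.
- pot: Specimen pot to be closed: a round grey plastic pot (58 mm outside, bore 43 mm) standing in a square steel holder block 92 x 92 x 24 mm that is fixed to the bench and cannot move. Origin: centre of the block's underside, on the bench; z up. The rim is 75 mm above the origin.
- pot_rim (a point): Centre of the mouth of the pot to be closed, at rim height (75 mm above the bench); z up.
- cap: White plastic snap lid of that pot: a flat disc 52 mm across and 8 mm thick on a plug that is captive in the pot's bore, so that it slides down and rocks a few degrees but does not come off. It starts 7.5 mm proud and level. Origin: centre of the disc's underside; z up. It is home when the disc's underside is level with the rim (origin at pot_rim).
- cap_top (a point): Centre of the top face of that lid (8 mm above cap). A catch resists the push with up to 10 to 20 N in the first half of the travel, then gives way and snaps the lid home, with a hard stop there. Rim and lid are stiff: pressed on at the stop, the force climbs steeply. The lid then stays home by itself.
- press: Cap press, a loose hand tool, 0.25 kg: a black cup 66 mm across and 17 mm high with a square aluminium handle 26 x 26 mm on its middle, from 17 to 94 mm above the origin. Origin: centre of the underside of the cup's rim; z up the handle; x and y normal to its flat sides. Recess open below, 58 mm across, 5 mm deep (pressing face 5 mm above the origin): the 52 mm lid fits with 3 mm play all round.
- press_mid (a point): Middle of the cap press, on its axis 47 mm above the underside of the cup (half-way up, in the lower half of the handle).
- stand: Round aluminium stand of the cap press, fixed to the bench: a shallow dish 90 mm outside, 13 mm high, with a round recess 76 mm across whose floor is 5 mm above the origin. The press starts and ends standing in it. Origin: centre of the underside, on the bench.
- closed_pot: A second pot and holder block just like the first and also fixed, but with its lid already home (lid's top 83 mm above the bench, against 90 mm for the proud one). Leave alone. Origin as for pot.
- tipbox: Bystander: blue box of pipette tips 85 x 120 x 65 mm. Origin: centre of the underside.
- flask: Bystander: upright bottle 64 mm across, 130 mm high. Origin: centre of the underside.
- pencup: Bystander: empty black cup 68 mm across, 85 mm high. Origin: centre of the underside.
- tray: Bystander: flat steel tray 120 x 180 x 22 mm. Origin: centre of the underside.

How it is judged (in metres and radians):
On the way, in this order (a step that is already met when the one before it is completed fails the run):
1. the cap press is lifted out of its stand while the lid still stands proud (z of press in the frame of stand above 0.04 m and z of cap in the frame of pot_rim above 0.004 m), for 0.2 s.
2. the lid is home on the rim, square, and held pressed there by the cap press with 15 to 35 N (z of cap in the frame of pot_rim below 0.0015 m and horizontal distance between cap and pot_rim below 0.004 m and angle between the z axis of cap and the z axis of pot_rim, either way round below 0.06 rad and contact force between press and cap between 15 and 35 N), for 0.5 s.
At the end, for the whole second after the job is handed in: The lid is home: its disc's underside is within 1.5 mm of the rim, centred within 4 mm and square within 0.06 rad; the cap press stands upright (within 0.08 rad) at rest on the floor of its stand (underside less than 8 mm above the bench, within 9 mm of the stand centre), released (z of cap in the frame of pot_rim below 0.0015 m and horizontal distance between cap and pot_rim below 0.004 m and angle between the z axis of cap and the z axis of pot_rim, either way round below 0.06 rad and linear speed of each of cap, press below 0.02 m/s and z of press in the frame of stand below 0.008 m and horizontal distance between press and stand below 0.009 m and angle between press's own z axis and vertical below 0.08 rad); the robot touches nothing.
It fails at once if the press bears on the lid or on the pot with more than 35 N (contact force between press and cap above 35 N or contact force between press and pot above 35 N).
It fails at once if the robot itself touches the lid (contact force between any of the arm, the fingers and cap above 2 N).
It fails at once if the closed pot is pressed or struck by the tool or the robot (contact force between any of press, the arm, the fingers and closed_pot above 5 N).
It fails at once if the tip box, bottle, cup or tray is pushed from its place or tipped (distance of any of tipbox, flask, pencup, tray from where it was at the start of the episode above 0.03 m or angle between any of tipbox, flask, pencup, tray's own z axis and vertical above 0.4 rad).
It also fails if it takes over 58 s, if anything falls off the work surface, if the arm or the gripper's body presses on something with over 40 N, if the wrist force passes 120 N, or if a joint passes its speed limit or range.

## Working session

There is one attempt and no reset: what is moved stays moved. The work goes in short steps, Python scripts to look and compute and a tool call to move; the robot and the scene stay as the last step left them, time stands still between calls to the robot, and variables do not carry over. Pictures are saved under pics/ and viewed, about 8 in all and at most 12, crops included, and the job is handed in when it is done.

Besides the shell and the picture viewer there is one more tool, called after "Request:" by a JSON object that holds its "op" and its "data". drive_tool: Moves the arm, as the interface text tells. Its arguments: {"type":"object","properties":{"rows":{"type":"array","items":{"type":"object","properties":{"offset":{"type":"array","items":{"type":"number"}},"spin":{"type":"number"},"jaw":{"type":"number"}}}},"force":{"type":"number"}},"required":["rows"]}

```bash
mkdir -p pics
cat > h.py <<'E'
import numpy as np, cv2
from cell import manip, eyes, finder
def cam(n):
    c=eyes.camera(n); c['f']=240/np.tan(np.radians(c['vfov'])/2); c['R']=cv2.Rodrigues(np.array(c['rvec'],float))[0]; c['t']=np.array(c['tvec'],float).ravel(); return c
def cloud(c):
    v,u=np.mgrid[:480,:640]; d=c['depth']
    P=np.stack([(u-c['cx'])/c['f']*d,(v-c['cy'])/c['f']*d,d],-1)
    W=(P-c['t'])@c['R']; W[d<=0]=np.nan; return W
E
python3 - <<'E'
from h import *
s=manip.read_state(); print(s)
for n in ['top','scene']:
    c=cam(n); cv2.imwrite(f'pics/{n}0.png',c['color']); W=cloud(c); np.save(f'pics/{n}0.npy',W)
    print(n,c['f'],'campos',-c['R'].T@c['t'])
    for t in ['pot','cap','press','stand','closed_pot','tipbox','flask','pencup','tray']:
        for r in finder.find_in(n,t)[:3]:
            u,v=map(int,np.round(r['uv'])); print(t,round(r['p'],2),u,v,np.round(np.nanmedian(W[max(v-2,0):v+3,max(u-2,0):u+3].reshape(-1,3),0)))
E
```

```text
{'clock': 0.0, 'joints': array([ 1.11538805e+00,  3.00452143e-01,  1.52155226e+00, -1.04244264e-05,
        1.32071467e+00, -6.65937274e-02]), 'qd': array([ 2.81839117e-04, -7.31389305e-05,  1.37700749e-03,  4.10526048e-04,
        6.04640187e-04,  5.02157032e-04]), 'effort': array([-2.50358744e-04, -5.31824684e+01, -3.52726972e+01,  7.07186619e-02,
        2.46373558e-02, -2.94695084e-06]), 'eef_pos': array([208.43741774, 508.8160096 , 302.10886569]), 'eef_rot': array([-3.14046806e+00, -6.48820392e-05,  2.75278066e+00]), 'wrist_force': array([-0.92447524, -0.83822793, -0.13753451]), 'moment': array([-0.05794552, -0.01911574,  0.01577023]), 'finger_gap': 93.8479725407805}
top 509.1216391855986 campos [ 533.42269388    8.27164127 1218.13526588]
pot 0.83 421 271 [ 574. -206.   89.]
cap 0.76 429 267 [ 583. -224.   91.]
press 0.65 227 296 [525. 223.  97.]
stand 0.91 243 304 [505. 202.   6.]
closed_pot 0.96 342 299 [514. -30.  82.]
tipbox 0.9 266 188 [771. 140.  61.]
flask 0.6 364 191 [754. -83.  94.]
pencup 0.61 191 221 [705. 327.   4.]
tray 0.7 462 215 [ 710. -325.    3.]
scene 441.91041889427476 campos [1317.87321498  -30.43472997  743.70333101]
pot 0.8 218 252 [ 606. -220.   51.]
pot 0.68 167 302 [ 701. -326.    2.]
cap 0.74 216 234 [ 589. -219.   90.]
press 0.88 412 224 [538. 232.  43.]
stand 0.58 404 238 [551. 215.  12.]
closed_pot 0.81 294 232 [542. -50.  41.]
tipbox 0.61 392 310 [801. 134.  60.]
flask 0.58 272 311 [804. -94.  84.]
pencup 0.66 466 269 [726. 299.  81.]
tray 0.68 165 304 [ 706. -329.    3.]
```

View pics/top0.png

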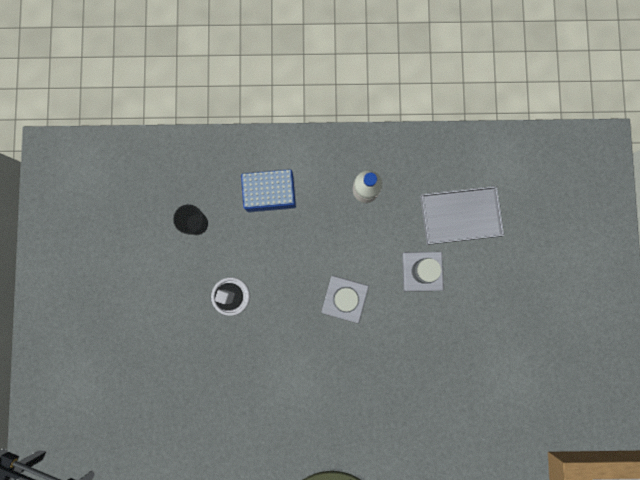

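Run:
```python
from h import *
W=np.load('pics/top0.npy').reshape(-1,3); S=np.load('pics/scene0.npy').reshape(-1,3)
def sel(W,x,y,r,z0,z1):
    return W[(np.hypot(W[:,0]-x,W[:,1]-y)<r)&(W[:,2]>z0)&(W[:,2]<z1)]
for nm,W_ in [('top',W),('scene',S)]:
  for k,(x,y,r,z0,z1) in dict(handle=(525,220,60,92,115),handle_any=(525,220,60,40,115),stand_ring=(525,220,60,9,15),cap=(583,-220,50,85,96),closed=(514,-35,50,79,86),block=(583,-220,75,19,27)).items():
    p=sel(W_,x,y,r,z0,z1)
    if len(p)>5:
        rc=cv2.minAreaRect(p[:,:2].astype(np.float32)); cc=cv2.minEnclosingCircle(p[:,:2].astype(np.float32))
        print(nm,k,len(p),'med',np.median(p,0).round(1),'rect',np.round(rc[0],1),np.round(rc[1],1),round(rc[2],1),'circ',np.round(cc[0],1),round(cc[1],1))
```

```text
top handle 144 med [522.7 234.8  98.1] rect [523.  235.2] [26.  26.4] 69.3 circ [523.5 235.7] 16.7
top handle_any 202 med [522.7 231.6  96.9] rect [523.1 235.2] [26.5 26. ] 70.8 circ [523.2 235.4] 16.9
top stand_ring 276 med [523.4 230.2  12. ] rect [522.9 232.7] [88.2 86.7] 89.0 circ [523.4 232.4] 44.7
top cap 425 med [ 575.9 -222.2   89.5] rect [ 576.  -222.4] [52.  48.9] 88.8 circ [ 576.4 -222.5] 26.3
top closed 375 med [512.5 -38.7  82.4] rect [513.3 -37.8] [50.5 50.2] 70.9 circ [512.6 -38.3] 26.4
top block 872 med [ 574.3 -211.8   22.8] rect [ 593.2 -221.7] [125.6  93. ] 1.1 circ [ 586.6 -222.3] 70.9
scene handle 95 med [528.4 232.8  97.1] rect [525.8 233.6] [25.8 28.4] 71.2 circ [526.2 233.2] 16.1
scene handle_any 284 med [535.2 231.1  79.5] rect [526.  233.5] [25.9 29. ] 70.8 circ [526.6 233.1] 16.4
scene stand_ring 224 med [548.5 217.6  11.6] rect [529.5 228.4] [87.6 83. ] 52.7 circ [525.2 230. ] 46.8
scene cap 323 med [ 580.9 -224.2   89.9] rect [ 579.4 -223.5] [51.3 50.3] 7.3 circ [ 578.6 -223.9] 27.0
scene closed 255 med [517.4 -39.8  82.2] rect [516.3 -39.8] [53. 50.] 22.2 circ [515.8 -40.2] 27.5
scene block 674 med [ 604.1 -214.3   23.1] rect [ 594.3 -224. ] [121.8  91.8] 0.6 circ [ 588.4 -224.3] 68.5
```

The press handle (225,296), proud lid (428,270) and closed pot (345,299) all match the known sizes and heights. The handle is at about (524.5, 234.5) with a yaw near 70°. I'll move above the press and look with the wrist camera.

Request:
{"op": "drive_tool", "data": {"rows": [{"offset":[-28.3,-9.6,0]},{"offset":[-28.3,-9.6,0]},{"offset":[-28.3,-9.6,0]},{"offset":[-28.3,-9.6,0]},{"offset":[-28.3,-9.6,0]},{"offset":[-28.3,-9.6,0]},{"offset":[-28.3,-9.6,0]},{"offset":[-28.3,-9.6,0]},{"offset":[-28.3,-9.6,0]},{"offset":[-28.3,-9.6,0]},{"offset":[-28.3,-9.6,0]},{"offset":[-28.3,-9.6,0]},{"offset":[-28.3,-9.6,0]},{"offset":[-28.3,-9.6,0],"spin":-2.8},{"offset":[0,0,0]},{"offset":[0,0,0]}], "force": 40}}

```text
validation failed for argument at $.ro...
```

```bash
cat > w.py <<'E'
from h import *
import sys
def rep(W,items):
  for k,(x,y,r,z0,z1) in items.items():
    p=W.reshape(-1,3); p=p[(np.hypot(p[:,0]-x,p[:,1]-y)<r)&(p[:,2]>z0)&(p[:,2]<z1)]
    if len(p)>5:
        rc=cv2.minAreaRect(p[:,:2].astype(np.float32)); cc=cv2.minEnclosingCircle(p[:,:2].astype(np.float32))
        print(k,len(p),'med',np.median(p,0).round(1),'rect',np.round(rc[0],1),np.round(rc[1],1),round(rc[2],1),'circ',np.round(cc[0],1),round(cc[1],1))
E
python3 - <<'E'
from w import *
s=manip.read_state(); print(s['eef_pos'],s['eef_rot'],s['finger_gap'],s['wrist_force'])
c=cam('wrist'); cv2.imwrite('pics/w1.png',c['color']); W=cloud(c)
print('campos',-c['R'].T@c['t'])
rep(W,dict(handle=(524,234,40,92,106),ring=(524,232,55,9,16),cup=(524,232,40,18,27)))
E
```

```text
[208.49006926 508.95122175 302.64707028] [3.14158915e+00 4.13561947e-06 2.75284333e+00] 94.15336056726899 [-0.03337533 -0.3721239   0.12911198]
campos [138.76004648 537.40589754 385.05859163]
```

View pics/w1.png

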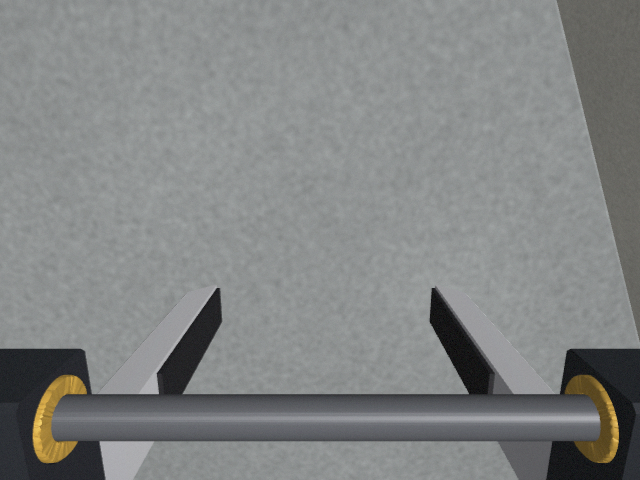

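The arm didn't move: every row needs all of its fields. This picture shows only the fingertips at (220,290) and (432,290) over bare bench. I'll resend the move complete.

Request:
{"op": "drive_tool", "data": {"rows": [{"offset":[-28.3,-9.6,0],"spin":0,"jaw":94},{"offset":[-28.3,-9.6,0],"spin":0,"jaw":94},{"offset":[-28.3,-9.6,0],"spin":0,"jaw":94},{"offset":[-28.3,-9.6,0],"spin":0,"jaw":94},{"offset":[-28.3,-9.6,0],"spin":0,"jaw":94},{"offset":[-28.3,-9.6,0],"spin":0,"jaw":94},{"offset":[-28.3,-9.6,0],"spin":0,"jaw":94},{"offset":[-28.3,-9.6,0],"spin":0,"jaw":94},{"offset":[-28.3,-9.6,0],"spin":0,"jaw":94},{"offset":[-28.3,-9.6,0],"spin":0,"jaw":94},{"offset":[-28.3,-9.6,0],"spin":0,"jaw":94},{"offset":[-28.3,-9.6,0],"spin":0,"jaw":94},{"offset":[-28.3,-9.6,0],"spin":0,"jaw":94},{"offset":[-28.3,-9.6,0],"spin":-2.8,"jaw":94},{"offset":[0,0,0],"spin":0,"jaw":94},{"offset":[0,0,0],"spin":0,"jaw":94}], "force": 40}}

```text
clock: 2.65
eef_pos: [524.2, 234.2, 302.4]
eef_rot: [-3.141, -0.0, 2.8]
wrist_force: [0.6, 0.6, 0.5]
finger_gap: 93.8
```

Run:
```python
from w import *
s=manip.read_state(); print(s['eef_pos'],s['eef_rot'],s['finger_gap'],s['wrist_force'])
c=cam('wrist'); cv2.imwrite('pics/w2.png',c['color']); W=cloud(c)
print('campos',-c['R'].T@c['t'])
rep(W,dict(handle=(524,234,40,92,106),ring=(524,232,55,9,16),cup=(524,232,40,18,27)))
```

```text
[524.15641123 234.2195094  302.39906212] [-3.14137964e+00 -4.85500687e-04  2.80004374e+00] 93.75999307297788 [0.58928528 0.59198287 0.53490118]
campos [453.21360662 259.39448468 384.84498593]
handle 1400 med [523.  235.5  99.1] rect [524.1 235.3] [25.9 26.4] 69.8 circ [524.  235.1] 17.0
ring 2316 med [519.  234.2  13.1] rect [524.3 232.1] [88.9 88.4] 70.1 circ [524.6 232. ] 44.9
cup 2688 med [513.7 242.1  22.3] rect [521.5 235.8] [64.4 60.1] 71.4 circ [524.1 235.1] 33.0
```

View pics/w2.png

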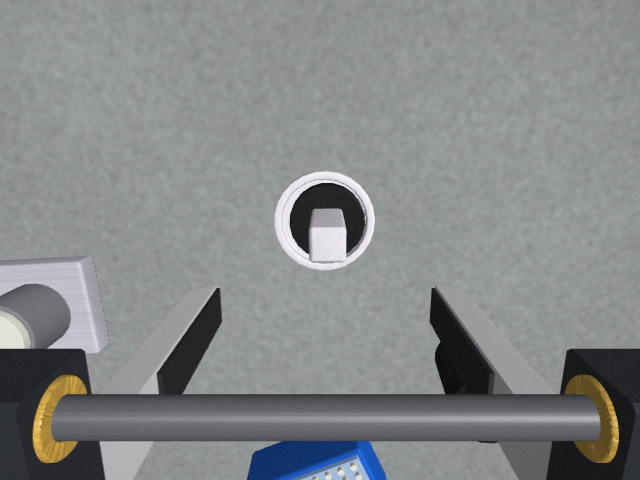

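Handle measured from the wrist at (524.1, 235.2), yaw about 70.3°. The stand is at (524.4, 232.0), and the handle shows centred between the jaws at (327,235). I'll descend and grip.

Request:
{"op": "drive_tool", "data": {"rows": [{"offset":[0,1,15],"spin":0,"jaw":94},{"offset":[0,0,20],"spin":0,"jaw":94},{"offset":[0,0,20],"spin":0,"jaw":94},{"offset":[0,0,20],"spin":0,"jaw":94},{"offset":[0,0,20],"spin":0,"jaw":94},{"offset":[0,0,20],"spin":0,"jaw":70},{"offset":[0,0,20],"spin":0,"jaw":60},{"offset":[0,0,15],"spin":0,"jaw":50},{"offset":[0,0,7.5],"spin":0,"jaw":40},{"offset":[0,0,0],"spin":0,"jaw":30},{"offset":[0,0,0],"spin":0,"jaw":20},{"offset":[0,0,0],"spin":0,"jaw":10},{"offset":[0,0,0],"spin":0,"jaw":10},{"offset":[0,0,0],"spin":0,"jaw":10},{"offset":[0,0,0],"spin":0,"jaw":10}], "force": 60}}

```text
clock: 4.2
eef_pos: [524.7, 235.3, 145.6]
eef_rot: [3.141, 0.001, 2.802]
wrist_force: [-1.2, -0.2, 5.2]
finger_gap: 25.5
```

Request:
{"op": "drive_tool", "data": {"rows": [{"offset":[0,0,-5],"spin":0,"jaw":10},{"offset":[0,0,-10],"spin":0,"jaw":10},{"offset":[0,0,-20],"spin":0,"jaw":10},{"offset":[0,0,-25],"spin":0,"jaw":10},{"offset":[0,0,-25],"spin":0,"jaw":10},{"offset":[0,0,-25],"spin":0,"jaw":10},{"offset":[0,0,-15],"spin":0,"jaw":10},{"offset":[0,0,-5],"spin":0,"jaw":10},{"offset":[0,0,0],"spin":0,"jaw":10},{"offset":[0,0,0],"spin":0,"jaw":10}], "force": 60}}

```text
clock: 5.2
eef_pos: [524.3, 235.2, 274.3]
eef_rot: [-3.141, -0.001, 2.802]
wrist_force: [0.4, -0.7, -3.1]
finger_gap: 25.6
```

Request:
{"op": "drive_tool", "data": {"rows": [{"offset":[-7.5,-11.5,0],"spin":0,"jaw":10},{"offset":[-14.5,-22.5,0],"spin":0,"jaw":10},{"offset":[-14.5,-22.5,0],"spin":0,"jaw":10},{"offset":[-14.5,-22.5,0],"spin":0,"jaw":10},{"offset":[-14.5,-22.5,0],"spin":0,"jaw":10},{"offset":[-14.5,-22.5,0],"spin":0,"jaw":10},{"offset":[-14.5,-22.5,0],"spin":0,"jaw":10},{"offset":[-14.5,-22.5,0],"spin":0,"jaw":10},{"offset":[-14.5,-22.5,0],"spin":0,"jaw":10},{"offset":[-14.5,-22.5,0],"spin":0,"jaw":10},{"offset":[-14.5,-22.5,0],"spin":0,"jaw":10},{"offset":[-14.5,-22.5,0],"spin":0,"jaw":10},{"offset":[-14.5,-22.5,0],"spin":0,"jaw":10},{"offset":[-14.5,-22.5,0],"spin":0,"jaw":10},{"offset":[-7,-11,0],"spin":0,"jaw":10},{"offset":[0,0,0],"spin":0,"jaw":10},{"offset":[0,0,0],"spin":0,"jaw":10},{"offset":[0,0,0],"spin":0,"jaw":10}]}}

```text
clock: 7.0
eef_pos: [610.7, -128.3, 275.1]
eef_rot: [3.141, -0.0, 2.803]
wrist_force: [-0.2, 0.0, -2.6]
finger_gap: 25.8
```

Run:
```python
from w import *
s=manip.read_state(); print(s['eef_pos'],s['eef_rot'],s['finger_gap'],s['wrist_force'],s['moment'],s['joints'])
c=cam('wrist'); cv2.imwrite('pics/w3.png',c['color']); W=cloud(c)
x,y=s['eef_pos'][:2]
rep(W,dict(cap=(577.5,-223,40,85,96),block=(577,-223,75,20,28),handle=(x,y,25,215,245),cup=(x,y,45,140,162),pressall=(x,y,45,125,162)))
c=cam('scene'); W=cloud(c);rep(W,dict(handle=(x,y,25,170,195),cup=(x,y,45,133,160)))
```

```text
[ 610.71798984 -128.31536628  275.09126339] [ 3.14146259e+00 -3.36586478e-04  2.80264433e+00] 25.84282345889211 [-0.21031944  0.0275726  -2.63202212] [0.02233679 0.02699518 0.00481789] [-2.65819046e-01  4.87156249e-01  1.32699748e+00  1.58980748e-04
  1.32776511e+00 -1.49770531e+00]
cap 4970 med [ 576.4 -221.9   91. ] rect [ 577.4 -223. ] [51.1 51.9] 49.0 circ [ 577.  -223.4] 26.5
block 6510 med [ 557.2 -201.2   24.3] rect [ 590.8 -222.6] [119.   91.6] 0.4 circ [ 584.4 -223. ] 68.3
handle 9130 med [ 606.2 -127.2  228.6] rect [ 609.8 -127.7] [46.1 25.8] 71.0 circ [ 603.1 -125.5] 23.1
cup 6057 med [ 594.3 -121.1  151.8] rect [ 598.2 -124.3] [65.7 40.2] 70.8 circ [ 610.1 -128.5] 33.0
pressall 6265 med [ 593.9 -120.9  151.8] rect [ 598.2 -124.3] [65.7 40.2] 70.8 circ [ 610.1 -128.5] 33.0
handle 171 med [ 623.  -129.9  185.2] rect [ 619.4 -128. ] [18.3 49.6] 2.3 circ [ 611.8 -128.3] 24.8
cup 539 med [ 627.3 -126.4  150.3] rect [ 615.7 -128.8] [60.2 64.8] 4.9 circ [ 612.2 -129.4] 33.9
```

View pics/w3.png

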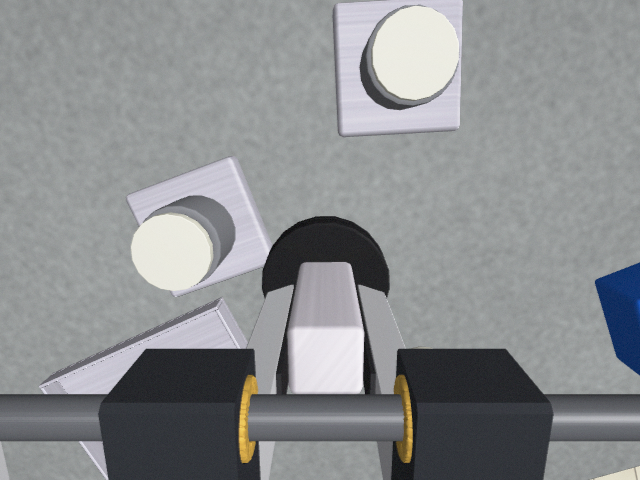

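Wrist picture: lid top at (172,252), held cup at (326,260), closed pot at (415,52). The cup hangs square at (610.1, -128.5) and the lid is at (577.2, -223.1), so the shift is about −100 along tool y. Contact is expected near TCP z 226 and home near 218.7.

Request:
{"op": "drive_tool", "data": {"rows": [{"offset":[0,-10,0],"spin":0,"jaw":10},{"offset":[0,-20,0],"spin":0,"jaw":10},{"offset":[-0.6,-25,0],"spin":0,"jaw":10},{"offset":[0,-25,0],"spin":0,"jaw":10},{"offset":[0,-15,0],"spin":0,"jaw":10},{"offset":[0,-5.2,0],"spin":0,"jaw":10},{"offset":[0,0,10],"spin":0,"jaw":10},{"offset":[0,0,15],"spin":0,"jaw":10},{"offset":[0,0,10],"spin":0,"jaw":10},{"offset":[0,0,0],"spin":0,"jaw":10},{"offset":[0,0,0],"spin":0,"jaw":10},{"offset":[0,0,0],"spin":0,"jaw":10}]}}

```text
clock: 8.3
eef_pos: [578.3, -223.8, 240.6]
eef_rot: [-3.142, 0.001, 2.802]
wrist_force: [0.1, 0.8, -1.3]
finger_gap: 25.5
```

Run:
```python
from w import *
s=manip.read_state(); print(s['eef_pos'],s['eef_rot'],s['wrist_force'])
c=cam('wrist'); W=cloud(c); x,y=s['eef_pos'][:2]
rep(W,dict(cup=(x,y,45,105,125),block=(577,-223,75,20,28)))
c=cam('scene'); cv2.imwrite('pics/s1.png',cv2.resize(c['color'][180:280,160:300],None,fx=5,fy=5)); W=cloud(c)
rep(W,dict(cup=(x,y,45,102,120),cap=(x,y,45,84,95)))
```

```text
[ 578.26342759 -223.84775006  240.59815133] [-3.14152240e+00  7.14349763e-04  2.80198963e+00] [ 0.12138698  0.75836058 -1.34458526]
cup 6004 med [ 561.8 -216.6  117.3] rect [ 565.6 -219.8] [65.5 39.7] 70.8 circ [ 577.6 -224.1] 32.9
block 6548 med [ 548.8 -204.9   24.2] rect [ 576.8 -223.4] [91.  92.1] 0.3 circ [ 576.8 -223.4] 62.7
cup 443 med [ 594.5 -218.7  115.6] rect [ 582.9 -223.8] [59.8 65.7] 16.7 circ [ 579.9 -224.2] 33.5
cap 68 med [ 599.7 -218.    87.9] rect [ 596.1 -219.8] [21.6 48.4] 13.4 circ [ 585.6 -222.3] 24.2
```

View pics/s1.png

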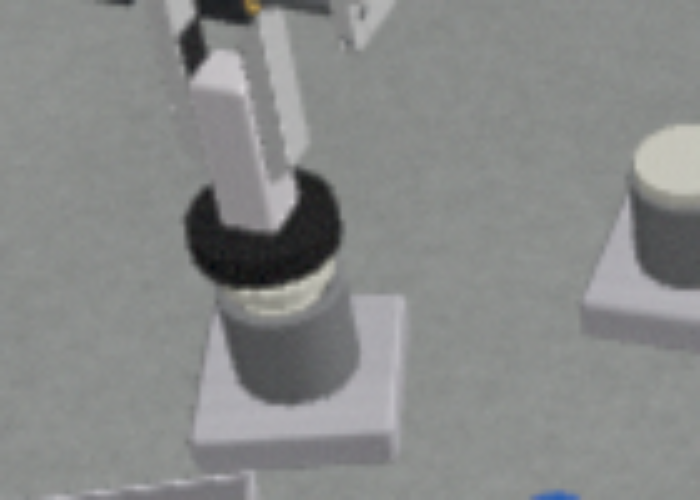

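The crop shows the cup level and centred above the proud lid at (275,290). The remaining offset is under 1 mm. I'll descend, then step in gently.

Request:
{"op": "drive_tool", "data": {"rows": [{"offset":[0.5,0.5,0],"spin":0,"jaw":10},{"offset":[0,0,4],"spin":0,"jaw":10},{"offset":[0,0,4],"spin":0,"jaw":10},{"offset":[0,0,2],"spin":0,"jaw":10},{"offset":[0,0,1],"spin":0,"jaw":10},{"offset":[0,0,1],"spin":0,"jaw":10},{"offset":[0,0,0],"spin":0,"jaw":10},{"offset":[0,0,0],"spin":0,"jaw":10}]}}

```text
clock: 9.2
eef_pos: [577.7, -223.4, 228.2]
eef_rot: [3.142, 0.0, 2.802]
wrist_force: [-0.4, -0.0, -2.0]
finger_gap: 25.6
```

Request:
{"op": "drive_tool", "data": {"rows": [{"offset":[0,0,0.5],"spin":0,"jaw":10},{"offset":[0,0,0.5],"spin":0,"jaw":10},{"offset":[0,0,0.5],"spin":0,"jaw":10},{"offset":[0,0,0],"spin":0,"jaw":10}]}}

```text
clock: 9.6
eef_pos: [577.7, -223.4, 226.5]
eef_rot: [3.142, -0.0, 2.802]
wrist_force: [0.2, 0.5, -2.1]
finger_gap: 25.8
```

Request:
{"op": "drive_tool", "data": {"rows": [{"offset":[0,0,0.5],"spin":0,"jaw":10},{"offset":[0,0,0.5],"spin":0,"jaw":10},{"offset":[0,0,0],"spin":0,"jaw":10}]}}

```text
clock: 9.9
eef_pos: [577.7, -223.4, 226.1]
eef_rot: [-3.142, 0.0, 2.802]
wrist_force: [-1.5, 0.3, 2.1]
finger_gap: 25.5
```

Request:
{"op": "drive_tool", "data": {"rows": [{"offset":[0,0,0.5],"spin":0,"jaw":10},{"offset":[0,0,0.5],"spin":0,"jaw":10},{"offset":[0,0,0],"spin":0,"jaw":10}]}}

```text
clock: 10.2
eef_pos: [577.8, -223.4, 225.5]
eef_rot: [-3.141, 0.001, 2.802]
wrist_force: [-3.8, 1.7, 9.3]
finger_gap: 26.0
```

Request:
{"op": "drive_tool", "data": {"rows": [{"offset":[0,0,0.5],"spin":0,"jaw":10},{"offset":[0,0,0.5],"spin":0,"jaw":10},{"offset":[0,0,0],"spin":0,"jaw":10}]}}

```text
clock: 10.5
eef_pos: [577.8, -223.4, 224.9]
eef_rot: [-3.141, 0.001, 2.802]
wrist_force: [-5.7, 1.8, 11.5]
finger_gap: 25.8
```

Request:
{"op": "drive_tool", "data": {"rows": [{"offset":[0,0,0.5],"spin":0,"jaw":10},{"offset":[0,0,0.5],"spin":0,"jaw":10},{"offset":[0,0,0],"spin":0,"jaw":10}]}}

```text
clock: 10.8
eef_pos: [577.8, -223.4, 224.2]
eef_rot: [-3.141, 0.001, 2.802]
wrist_force: [-6.4, 1.4, 14.0]
finger_gap: 25.9
```

Request:
{"op": "drive_tool", "data": {"rows": [{"offset":[0,0,0.5],"spin":0,"jaw":10},{"offset":[0,0,0.5],"spin":0,"jaw":10},{"offset":[0,0,0],"spin":0,"jaw":10}]}}

```text
clock: 11.1
eef_pos: [577.7, -223.4, 223.1]
eef_rot: [-3.141, 0.001, 2.802]
wrist_force: [-5.8, 2.8, 11.6]
finger_gap: 25.8
```

Request:
{"op": "drive_tool", "data": {"rows": [{"offset":[0,0,0.5],"spin":0,"jaw":10},{"offset":[0,0,0.5],"spin":0,"jaw":10},{"offset":[0,0,0],"spin":0,"jaw":10}]}}

```text
clock: 11.4
eef_pos: [577.6, -223.4, 221.3]
eef_rot: [-3.141, 0.0, 2.802]
wrist_force: [-3.3, 0.3, 5.0]
finger_gap: 25.8
```

The catch has given way, and the stop should be near 218.8.

Request:
{"op": "drive_tool", "data": {"rows": [{"offset":[0,0,0.5],"spin":0,"jaw":10},{"offset":[0,0,0.5],"spin":0,"jaw":10},{"offset":[0,0,0],"spin":0,"jaw":10}]}}

```text
clock: 11.7
eef_pos: [577.7, -223.3, 219.1]
eef_rot: [3.141, -0.0, 2.802]
wrist_force: [0.5, -0.1, -3.2]
finger_gap: 25.9
```

Request:
{"op": "drive_tool", "data": {"rows": [{"offset":[0,0,0.5],"spin":0,"jaw":10},{"offset":[0,0,0.3],"spin":0,"jaw":10},{"offset":[0,0,0],"spin":0,"jaw":10}]}}

```text
clock: 12.0
eef_pos: [577.7, -223.4, 218.7]
eef_rot: [3.142, -0.0, 2.802]
wrist_force: [-1.1, -0.1, -1.5]
finger_gap: 25.7
```

Request:
{"op": "drive_tool", "data": {"rows": [{"offset":[0,0,0.4],"spin":0,"jaw":10},{"offset":[0,0,0.2],"spin":0,"jaw":10},{"offset":[0,0,0],"spin":0,"jaw":10}]}}

```text
clock: 12.3
eef_pos: [577.7, -223.4, 218.5]
eef_rot: [-3.142, 0.0, 2.802]
wrist_force: [-2.2, 0.5, 2.1]
finger_gap: 25.9
```

Request:
{"op": "drive_tool", "data": {"rows": [{"offset":[0,0,0.4],"spin":0,"jaw":10},{"offset":[0,0,0.3],"spin":0,"jaw":10},{"offset":[0,0,0],"spin":0,"jaw":10}]}}

```text
clock: 12.6
eef_pos: [577.8, -223.4, 218.5]
eef_rot: [-3.142, 0.001, 2.802]
wrist_force: [-3.3, 2.6, 8.3]
finger_gap: 25.7
```

Request:
{"op": "drive_tool", "data": {"rows": [{"offset":[0,0,0.3],"spin":0,"jaw":10},{"offset":[0,0,0.2],"spin":0,"jaw":10},{"offset":[0,0,0],"spin":0,"jaw":10}]}}

```text
clock: 12.9
eef_pos: [577.8, -223.4, 218.4]
eef_rot: [-3.141, 0.001, 2.802]
wrist_force: [-5.6, 2.9, 11.4]
finger_gap: 25.8
```

Request:
{"op": "drive_tool", "data": {"rows": [{"offset":[0,0,0.3],"spin":0,"jaw":10},{"offset":[0,0,0.3],"spin":0,"jaw":10},{"offset":[0,0,0],"spin":0,"jaw":10}]}}

```text
clock: 13.2
eef_pos: [577.8, -223.4, 218.3]
eef_rot: [-3.141, 0.001, 2.802]
wrist_force: [-7.4, 3.4, 16.9]
finger_gap: 26.0
```

Request:
{"op": "drive_tool", "data": {"rows": [{"offset":[0,0,0.3],"spin":0,"jaw":10},{"offset":[0,0,0.1],"spin":0,"jaw":10},{"offset":[0,0,0],"spin":0,"jaw":10},{"offset":[0,0,0],"spin":0,"jaw":10}]}}

```text
clock: 13.6
eef_pos: [577.8, -223.4, 218.3]
eef_rot: [-3.141, 0.002, 2.802]
wrist_force: [-8.0, 4.4, 19.7]
finger_gap: 25.9
```

The force on the lid is now about 24 N: 22 N axial and 9 N lateral. I'll hold it there.

Request:
{"op": "drive_tool", "data": {"rows": [{"offset":[0,0,0],"spin":0,"jaw":10},{"offset":[0,0,0],"spin":0,"jaw":10},{"offset":[0,0,0],"spin":0,"jaw":10},{"offset":[0,0,0],"spin":0,"jaw":10},{"offset":[0,0,0],"spin":0,"jaw":10},{"offset":[0,0,0],"spin":0,"jaw":10},{"offset":[0,0,0],"spin":0,"jaw":10},{"offset":[0,0,0],"spin":0,"jaw":10},{"offset":[0,0,0],"spin":0,"jaw":10},{"offset":[0,0,0],"spin":0,"jaw":10},{"offset":[0,0,0],"spin":0,"jaw":10},{"offset":[0,0,0],"spin":0,"jaw":10}]}}

```text
clock: 14.8
eef_pos: [577.8, -223.4, 218.3]
eef_rot: [-3.141, 0.002, 2.802]
wrist_force: [-8.3, 3.5, 19.0]
finger_gap: 25.9
```

Request:
{"op": "drive_tool", "data": {"rows": [{"offset":[0,0,-1],"spin":0,"jaw":10},{"offset":[0,0,-1],"spin":0,"jaw":10},{"offset":[0,0,-2],"spin":0,"jaw":10},{"offset":[0,0,-4],"spin":0,"jaw":10},{"offset":[0,0,-10],"spin":0,"jaw":10},{"offset":[0,0,-20],"spin":0,"jaw":10},{"offset":[0,0,-15],"spin":0,"jaw":10},{"offset":[0,0,-5],"spin":0,"jaw":10},{"offset":[0,0,0],"spin":0,"jaw":10}]}}

```text
clock: 15.7
eef_pos: [577.8, -223.4, 274.8]
eef_rot: [-3.141, 0.001, 2.802]
wrist_force: [-1.1, -0.6, -3.0]
finger_gap: 25.7
```

Run:
```python
from w import *
s=manip.read_state(); x,y,z=s['eef_pos']; print(s['eef_pos'],s['wrist_force'])
c=cam('scene'); cv2.imwrite('pics/s2.png',cv2.resize(c['color'][160:280,160:300],None,fx=5,fy=5)); W=cloud(c)
rep(W,dict(cap=(577,-223,40,70,100),ref=(513,-39,40,79,87)))
c=cam('wrist');W=cloud(c);rep(W,dict(cup=(x,y,45,z-130,z-115)))
```

```text
[ 577.83854824 -223.40545532  274.83534892] [-1.0931336  -0.63666151 -3.02615752]
cap 418 med [ 586.3 -222.5   81.6] rect [ 580.2 -223.6] [54.9 56. ] 38.8 circ [ 579.9 -223.4] 29.0
ref 264 med [518.5 -39.6  82.2] rect [516.  -39.1] [50.  51.7] 75.6 circ [516.6 -39.6] 27.2
cup 5869 med [ 561.6 -216.2  150.6] rect [ 565.  -219.4] [65.4 40. ] 70.7 circ [ 576.8 -223.5] 32.9
```

View pics/s2.png

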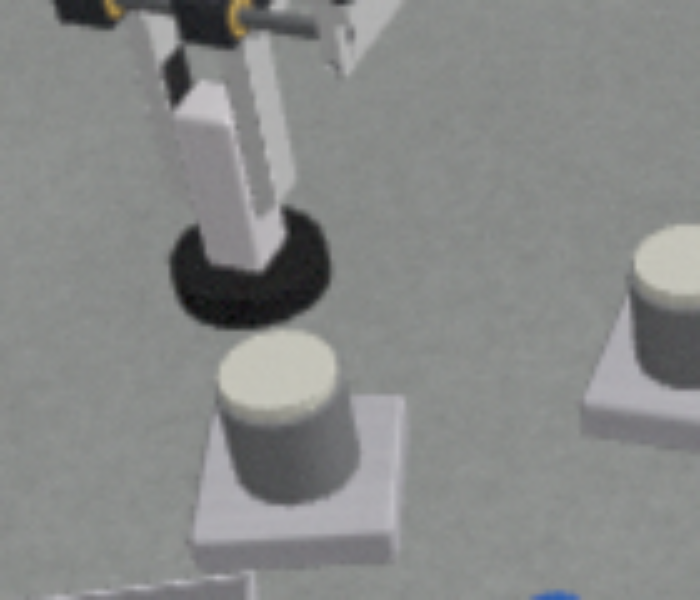

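The crop shows the lid flush on the rim at (278,375), just like the closed pot's. I'll carry the press back to the stand.

Request:
{"op": "drive_tool", "data": {"rows": [{"offset":[5.9,12.1,0],"spin":0,"jaw":10},{"offset":[11.84,24.24,0],"spin":0,"jaw":10},{"offset":[11.84,24.24,0],"spin":0,"jaw":10},{"offset":[11.84,24.24,0],"spin":0,"jaw":10},{"offset":[11.84,24.24,0],"spin":0,"jaw":10},{"offset":[11.84,24.24,0],"spin":0,"jaw":10},{"offset":[11.84,24.24,0],"spin":0,"jaw":10},{"offset":[11.84,24.24,0],"spin":0,"jaw":10},{"offset":[11.84,24.24,0],"spin":0,"jaw":10},{"offset":[11.84,24.24,0],"spin":0,"jaw":10},{"offset":[11.84,24.24,0],"spin":0,"jaw":10},{"offset":[11.84,24.24,0],"spin":0,"jaw":10},{"offset":[11.84,24.24,0],"spin":0,"jaw":10},{"offset":[11.84,24.24,0],"spin":0,"jaw":10},{"offset":[11.84,24.24,0],"spin":0,"jaw":10},{"offset":[11.84,24.24,0],"spin":0,"jaw":10},{"offset":[11.84,24.24,0],"spin":0,"jaw":10},{"offset":[5.9,12.1,0],"spin":0,"jaw":10},{"offset":[0,0,0],"spin":0,"jaw":10},{"offset":[0,0,0],"spin":0,"jaw":10}]}}

```text
clock: 17.8
eef_pos: [525.2, 231.8, 273.8]
eef_rot: [-3.141, -0.0, 2.802]
wrist_force: [-0.8, -0.5, -2.0]
finger_gap: 25.6
```

Request:
{"op": "drive_tool", "data": {"rows": [{"offset":[0,0,10],"spin":0,"jaw":10},{"offset":[0,0,20],"spin":0,"jaw":10},{"offset":[0,0,20],"spin":0,"jaw":10},{"offset":[0,0,20],"spin":0,"jaw":10},{"offset":[0,0,20],"spin":0,"jaw":10},{"offset":[0,0,10],"spin":0,"jaw":10},{"offset":[0,0,0],"spin":0,"jaw":10},{"offset":[0,0,0],"spin":0,"jaw":10}]}}

```text
clock: 18.6
eef_pos: [525.7, 231.9, 174.6]
eef_rot: [3.141, 0.0, 2.801]
wrist_force: [0.2, -0.3, -2.2]
finger_gap: 25.6
```

Run:
```python
from w import *
s=manip.read_state(); x,y,z=s['eef_pos']; print(s['eef_pos'],s['wrist_force'])
c=cam('wrist');W=cloud(c);rep(W,dict(cup=(x,y,45,z-132,z-115),ring=(524,232,55,9,16)))
c=cam('scene');W=cloud(c);rep(W,dict(cap=(577,-223,26,70,100)))
```

```text
[525.6964581  231.92339115 174.59532626] [ 0.23212761 -0.26562571 -2.20906138]
cup 5947 med [509.4 239.2  51.3] rect [513.1 235.9] [65.3 39.9] 70.9 circ [524.9 231.8] 32.8
ring 3227 med [499.6 246.3  13.1] rect [514.6 235.8] [89.8 67.9] 70.2 circ [524.7 232.2] 45.0
cap 311 med [ 580.  -221.6   82.2] rect [ 577.8 -222.6] [49.3 50.6] 32.3 circ [ 577.4 -223.1] 25.9
```

The cup is centred over the stand within 0.5 mm, and the lid top reads 82.2 mm. I'll lower it.

Request:
{"op": "drive_tool", "data": {"rows": [{"offset":[0,0,8],"spin":0,"jaw":10},{"offset":[0,0,10],"spin":0,"jaw":10},{"offset":[0,0,6],"spin":0,"jaw":10},{"offset":[0,0,2],"spin":0,"jaw":10},{"offset":[0,0,1],"spin":0,"jaw":10},{"offset":[0,0,0.5],"spin":0,"jaw":10},{"offset":[0,0,0],"spin":0,"jaw":10},{"offset":[0,0,0],"spin":0,"jaw":10}]}}

```text
clock: 19.5
eef_pos: [525.5, 232.2, 146.8]
eef_rot: [3.141, 0.0, 2.802]
wrist_force: [-0.7, -0.3, -2.0]
finger_gap: 25.4
```

Request:
{"op": "drive_tool", "data": {"rows": [{"offset":[0,0,0.5],"spin":0,"jaw":10},{"offset":[0,0,0.5],"spin":0,"jaw":10},{"offset":[0,0,0],"spin":0,"jaw":10}]}}

```text
clock: 19.8
eef_pos: [525.4, 232.2, 145.6]
eef_rot: [3.141, 0.0, 2.802]
wrist_force: [-0.1, 0.1, -1.6]
finger_gap: 25.5
```

Request:
{"op": "drive_tool", "data": {"rows": [{"offset":[0,0,0.4],"spin":0,"jaw":10},{"offset":[0,0,0.3],"spin":0,"jaw":10},{"offset":[0,0,0],"spin":0,"jaw":10}]}}

```text
clock: 20.1
eef_pos: [525.4, 232.2, 145.6]
eef_rot: [3.141, 0.0, 2.802]
wrist_force: [-3.8, -1.5, 7.2]
finger_gap: 26.1
```

It's seated on the floor. I'll open the jaws and retreat straight up.

Request:
{"op": "drive_tool", "data": {"rows": [{"offset":[0,0,-0.5],"spin":0,"jaw":27},{"offset":[0,0,0],"spin":0,"jaw":32},{"offset":[0,0,0],"spin":0,"jaw":60},{"offset":[0,0,0],"spin":0,"jaw":94},{"offset":[0,0,0],"spin":0,"jaw":94},{"offset":[0,0,0],"spin":0,"jaw":94},{"offset":[0,0,0],"spin":0,"jaw":94},{"offset":[0,0,-10],"spin":0,"jaw":94},{"offset":[0,0,-20],"spin":0,"jaw":94},{"offset":[0,0,-30],"spin":0,"jaw":94},{"offset":[0,0,-30],"spin":0,"jaw":94},{"offset":[0,0,-30],"spin":0,"jaw":94},{"offset":[0,0,-25],"spin":0,"jaw":94},{"offset":[0,0,-10],"spin":0,"jaw":94},{"offset":[0,0,0],"spin":0,"jaw":94},{"offset":[0,0,0],"spin":0,"jaw":94}]}}

```text
clock: 21.7
eef_pos: [525.1, 232.1, 299.2]
eef_rot: [-3.141, -0.001, 2.802]
wrist_force: [-0.2, 0.3, -1.0]
finger_gap: 93.8
```

Run:
```python
from w import *
s=manip.read_state(); print(s['clock'],s['eef_pos'],s['wrist_force'])
c=cam('wrist'); cv2.imwrite('pics/w4.png',c['color']); W=cloud(c)
rep(W,dict(handle=(525,232,40,92,106),ring=(524,232,55,9,16),cup=(524,232,40,18,27)))
c=cam('top'); W=cloud(c); rep(W,dict(cap=(577,-223,26,70,100)))
```

```text
21.7 [525.12567556 232.09861827 299.24273156] [-0.17245638  0.30499558 -1.01606582]
handle 1379 med [523.5 232.4  99. ] rect [524.3 231.8] [25.4 25.6] 71.1 circ [524.5 232. ] 16.8
ring 2302 med [518.3 236.5  13.1] rect [524.5 232.2] [88.5 89. ] 25.1 circ [524.4 232.3] 44.9
cup 2750 med [514.5 239.5  22.3] rect [522.2 232.8] [65.5 59.9] 70.4 circ [524.9 231.9] 33.0
cap 423 med [ 576.4 -222.    81.7] rect [ 576.3 -222.6] [51.  49.5] 87.2 circ [ 577.  -222.8] 25.9
```

View pics/w4.png

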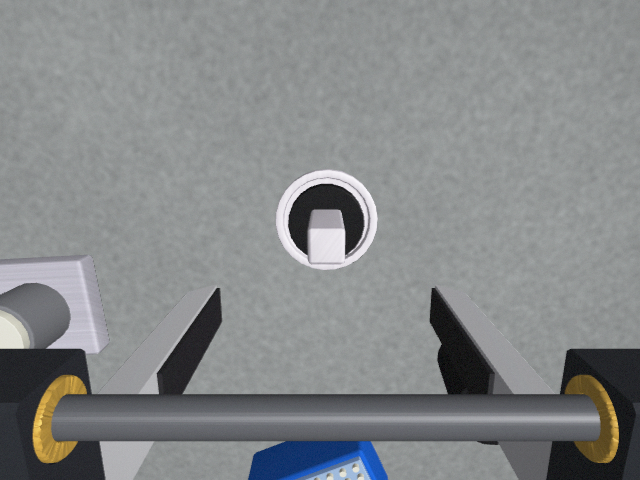

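The press stands upright and centred in its stand at (327,220), released. I'll hand in.

```bash
python3 -c "
from cell import manip; print(manip.sign_off())"
```

```text
the job is handed in; nothing more can be done
None
```

The lid is pressed home and the cap press is back upright in its stand. I handed the job in at about 22 s of the 58 s allowed; the sign-off gives no verdict.

- **Pressing:** I gripped the press by its handle, centred the cup on the proud lid and pushed down in steps of 0.5 mm or less. The catch gave way after a push of about 17 N straight down (about 18 N with the sideways part). I then held the lid at the stop for more than 1.2 s.
- **Force:** From the wrist readings the held force was about 22 N straight down plus about 9 N sideways, 23–24 N in all. The highest reading between steps was about 24 N. These are readings at the end of each move, so I did not see the peaks within a move.
- **Lid:** Afterwards its top measured about 82 mm on both fixed cameras, centred within about 1 mm. It looks flush like the closed pot's lid, which reads the same height.
- **Press:** It is released with its axis within about 0.5 mm of the stand centre. The handle top is at 99 mm and the cup's top face at 22 mm, as they were at the start.
- **Other things:** The arm never went near the bystanders and only passed well above the closed pot. I did not measure their positions again at the end.

No check failed. The only disagreement was 2–3 mm in x between cameras, so I used the wrist camera for alignment. The first move call was refused because of missing fields, and nothing moved.

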